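Set up a fold-up light and aim it at the glass

ROBOT

A 6-joint arm with a two-finger parallel gripper is mounted at the origin on the work surface. World frame = base frame: x ahead of the robot, y to its left, z up, the work surface at z = 0. Lengths are in m, angles in rad, forces in N, time in s.
With the tool pointing down it reaches from about 0.35 to 0.975 m from the base axis. Payload 4.9 kg.
Tool frame: the origin (TCP) lies at the very end of the fingers, on their centre line; the grasp point (between the pads) lies 19 mm behind it; z points along the fingers, y is the line along which they close (so a half turn about z gives the same grasp; the last joint's range is limited). The gripper opens to 85 mm and grips with 20 to 120 N. Pads are 22 mm wide; open, the fingers measure 114 mm over their backs; the gripper's body (76 mm by 85 mm) begins 54 mm behind the grasp point. The pads swing forward as they close: fully open they stand 13 mm farther back than shut.
Start: joints at [-1.411, 0.053, 1.613, -0, 1.476, -0.119], TCP at [0.172, -0.601, 0.231] pointing down, gripper open.
Joint ranges: [-3.01, 3.01], [-1.01, 2.22], [0.06, 2.58], [-1.02, 4.17], [0.09, 2.62], [-3.14, 3.14]. Speed limits (rad/s): [2.57, 2.57, 3.14, 3.14, 3.14, 3.14].

INTERFACE

Orientations are given as a unit quaternion [w, x, y, z].
In Python, from plant import manip, vision, order gives the robot as it stands.
- The arm moves only by the tool play_rows, never from a script. Its argument "steps" is a list that holds one entry, the list of rows, each a list of 6 numbers: the shift along the tool's x, y, z in mm, then the turn, a rotation vector about the tool's x, y, z in degrees. A call has 1 to 12 rows; each row is the pose to reach, as a shift and turn from the pose commanded when the call began, along the tool's axes at that moment; what a row does not reach only later rows make up. A row lasts 1/12 s, in which the tool goes at most 41.7 mm and 7.16 degrees, less where a joint would pass 70% of its speed; a pose out of reach is approached as far as the arm can. A call with a gripper value outside its range is refused whole. "claw" is the gripper's target within -1 to 1 (fully open at 1, half-way at 0, shut at -1), set as the call begins (left out, the last holds). The fingers move at their own pace and stop on an object; the grip force is fixed at half the most. Time passes only in rows, so rows that repeat a pose let the fingers close. It gives the time, the measured TCP pose, the force, the opening and the grip force at its end, in the units of the state.
- manip.state(): the state, without advancing time (a new reading comes with each control period).
- vision.grab_frame(name): name is "scene" or "top" or "wrist"; returns (picture, depth): 384x512x3 uint8, blue, green, red; 384x512 float32, m along the optical axis (not along the pixel's ray), 0 where there is no reading.
- vision.camera_info(name): a dict with "K" (3x3 intrinsics, pixels), "eye" and "orientation" of the camera in the world; the wrist camera has in their place "T_tool_cam" (4x4, takes a point from camera to tool coordinates, whose origin is the TCP and whose axes are the flange's). Camera axes: x right, y down, z forward; pixel columns grow to the right and rows downward; lengths in m; the calibration is good to about 2 mm. The wrist camera is an equidistant fisheye: a pixel r from the principal point sees the ray r / f radians off the axis. A picture is of the moment at which its call begins: read the wrist's pose just before it. camera_info takes no time and is no camera call.
- order.job_done(): hands the job in; it is judged then, once.
The state is a dict: "time": time; "joint_pos": joint angles; "joint_vel": joint speeds; "joint_efforts": joint torques, N m; "tool_pos": TCP position; "tool_rot": TCP orientation; "contact_force": force on the tool from outside, world axes, zero at the start; "ft_torque": the same for the moment, N m; "gripper_width": opening from 0.0 (shut) to 1.0 (fully open); "grasp_force": force on a finger pad.
Only numpy, scipy, OpenCV 4.12 (cv2) and the standard library are available. Lean on these libraries where they do the work, as an engineer would, in place of code of your own. Each camera call takes 0.05 s, during which the arm holds its last target. There are 200 camera calls.

TASK

Pick up the folded light and set it down gently on the wooden riser, centred, lengthwise along it and with its orange key towards the glass. Then open its panel by the orange key and swivel and tilt it so that its white face points straight at the middle of the glass on the white plinth, and let go. Leave the glass, the red bottle and the camera where they are.

Things in the scene. Friction and masses are not known exactly. Their poses are not given: they have to be found in the camera images.
- lamp: loose fold-up light, 0.7 to 1 kg. Blue base block 170 x 60 x 30 mm (x, y, z), gripped across its 60 mm sides near the middle; origin under its centre, z up. On its top a turret swivels and carries a hinged panel, at first folded flat over the base (top 47 mm up), free end and orange key beyond the base's -x end. An orange stripe marks the +x end
- turret_hinge (a point): where the light's vertical swivel axis meets its tilt hinge: 42 mm above the base's underside and 20 mm from the base's centre towards its +x. The panel runs from here: 95 mm long, 52 mm wide, 10 mm thick
- panel_face (a point): centre of the panel's white face, 50 mm from the hinge along the panel and 6 mm off its mid-plane. Its axes turn with the panel: x along the panel, from the free end to the hinge; y along the tilt hinge; the white face looks along -z. The light is aimed when the glass middle lies on this -z line
- panel_key (a point): centre of the orange key on the panel's free end, a disc 22 mm across and 10 mm thick in the plane of the panel on a neck 10 mm wide, 122 mm from the hinge; axes as panel_face. Pinch it across the 22 mm (closing along y) or, once the panel is up, across the 10 mm thickness (closing along z)
- turret (a joint): swivel of the turret on the base, rad, 0 as folded, counter-clockwise from above positive, range -1.3 to 1.3; stays where it is left, friction about 0.025 N m
- panel (a joint): tilt of the panel, rad: 0 folded flat, 1.57 upright with the white face looking level towards the base's -x end (at turret 0), more leans back so that the face looks upward; range 0 to 2.1; stiff hinge, stays where it is left, friction about 0.10 N m
- riser: fixed light-wood block 190 x 80 x 20 mm on the bench, the light's place; origin at the centre of its underside, x along its length; its -x end points roughly at the glass and bottle, so the light's x is to lie along the riser's x
- glass_mid (a point): middle of the loose glass tumbler (66 mm across the rim, 90 mm high), 45 mm above its foot; z up. It stands on a fixed round white plinth 90 mm across, whose height differs each time (20 to 140 mm above the bench)
- bottle: loose red plastic bottle, 52 mm across, 150 mm high, standing; origin under its centre. Bystander
- camera: loose black camera, body 70 x 130 x 85 mm plus a lens of 50 mm along its +x, 103 mm high in all; origin under the centre of its body. Bystander

How it is judged:
On the way:
1. the light stands on the riser, centred and lengthwise along it, let go (horizontal distance between lamp and riser below 0.012 m and angle between the x axis of lamp and the x axis of riser, either way round below 0.12 rad and angle between lamp's own z axis and vertical below 0.06 rad and z of lamp in the frame of riser between 0.015 and 0.025 m and linear speed of lamp below 0.02 m/s and contact force between the fingers and lamp below 0.1 N), for 0.2 s.
At the end, for the whole second after the job is handed in: Light flat on the riser, centre within 12 mm, lengthwise along it within 0.12 rad; the line straight out of the centre of its white face passes the glass middle within 25 mm sideways and 25 mm up or down; glass not moved over 15 mm; all at rest, released (all of step 1 and x of glass_mid in the frame of panel_face between -0.025 and 0.025 m and y of glass_mid in the frame of panel_face between -0.025 and 0.025 m and z of glass_mid in the frame of panel_face below -0.1 m and distance of glass_mid from where it was at the start of the episode below 0.015 m and angle between glass_mid's own z axis and vertical below 0.05 rad); the robot touches nothing.
It fails at once if the glass is shifted by over 15 mm or tipped (distance of glass_mid from where it was at the start of the episode above 0.015 m or angle between glass_mid's own z axis and vertical above 0.3 rad).
It fails at once if the bottle is shifted by over 20 mm or the camera by over 20 mm (distance of any of bottle, camera from where it was at the start of the episode above 0.02 m).
It fails at once if the light is dropped or slammed onto the riser (over 100 N) (contact force between lamp and riser above 100 N).
It also fails if it takes over 67 s, if anything falls off the work surface, if the arm or the gripper's body presses on something with over 40 N, if the wrist force passes 120 N, or if a joint passes its speed limit or range.

## Working session

There is one attempt and no reset: what is moved stays moved. The work goes in short steps, Python scripts to look and compute and a tool call to move; the robot and the scene stay as the last step left them, time stands still between calls to the robot, and variables do not carry over. Pictures are saved under pics/ and viewed, at most 10 in all, crops included, and the job is handed in when it is done.

Besides the shell and the picture viewer there is one more tool, called by a JSON object that holds its "fn" and its "kwargs". play_rows: Moves the arm, as the interface text tells. Its arguments: {"type":"object","properties":{"steps":{"type":"array"},"claw":{"type":"number"}},"required":["steps"]}

```bash
ls; mkdir -p pics
cat > h.py <<'E'
import numpy as np, cv2
from plant import manip, vision, order
from scipy.spatial.transform import Rotation as R
def q2R(q): return R.from_quat([q[1],q[2],q[3],q[0]]).as_matrix()
def cloud(name):
    s=manip.state(); im,d=vision.grab_frame(name); c=vision.camera_info(name); K=np.array(c["K"])
    v,u=np.mgrid[:384,:512]; x=(u-K[0,2])/K[0,0]; y=(v-K[1,2])/K[1,1]
    P=np.stack([x*d,y*d,d],-1)@q2R(c["orientation"]).T+np.array(c["eye"])
    P[d==0]=np.nan
    return im,P
E
python3 - <<'E'
from h import *
s=manip.state(); print(s)
A=[]
for n in("scene","top"):
    im,P=cloud(n); np.savez("pics/%s0.npz"%n,im=im,P=P); c=vision.camera_info(n); print(n,c)
    cv2.imwrite("pics/%s0.png"%n,cv2.resize(im,(800,600)))
E
```

```text
pics
{'time': 0.0, 'joint_pos': array([-1.41103808e+00,  5.33694250e-02,  1.61428638e+00,  1.27454696e-05,
        1.47599437e+00, -1.19018797e-01]), 'joint_vel': array([-0.00038598, -0.00136166, -0.00051635, -0.00050113, -0.00118989,
       -0.00190123]), 'joint_efforts': array([ 1.64353711e-03, -3.93687880e+01, -3.70171845e+01, -3.40362806e-05,
        7.16882569e-03,  4.11030783e-06]), 'tool_pos': array([ 0.17188112, -0.6002582 ,  0.23005977]), 'tool_rot': array([-1.02868020e-03,  9.90300699e-01,  1.38936915e-01, -1.46120196e-05]), 'contact_force': array([-1.39849002,  1.32862655,  0.04362992]), 'ft_torque': array([ 0.00153117, -0.00425908,  0.02399021]), 'grasp_force': 0.0, 'gripper_width': 1.002664297570998}
scene {'K': array([[452.75122482,   0.        , 260.92719958],
       [  0.        , 452.75122482, 191.14348356],
       [  0.        ,   0.        ,   1.        ]]), 'eye': array([1.43265073, 0.05196501, 0.84263926]), 'orientation': array([-0.26960972,  0.60141844,  0.67974641, -0.32179384])}
top {'K': array([[471.4455935 ,   0.        , 255.90385325],
       [  0.        , 471.4455935 , 187.83552351],
       [  0.        ,   0.        ,   1.        ]]), 'eye': array([ 0.43298983, -0.0905576 ,  1.43280581]), 'orientation': array([ 0.03935573, -0.69673465,  0.71485628, -0.04463684])}
```

View pics/top0.png

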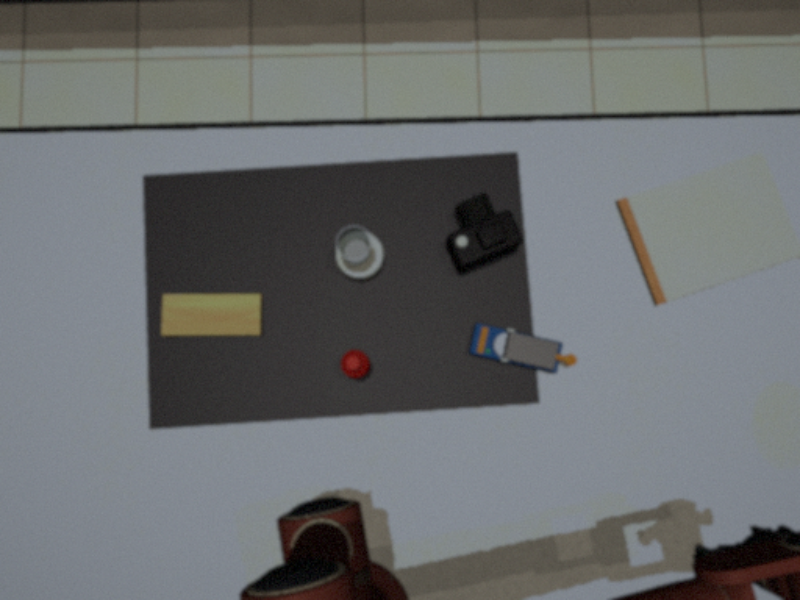

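View pics/scene0.png

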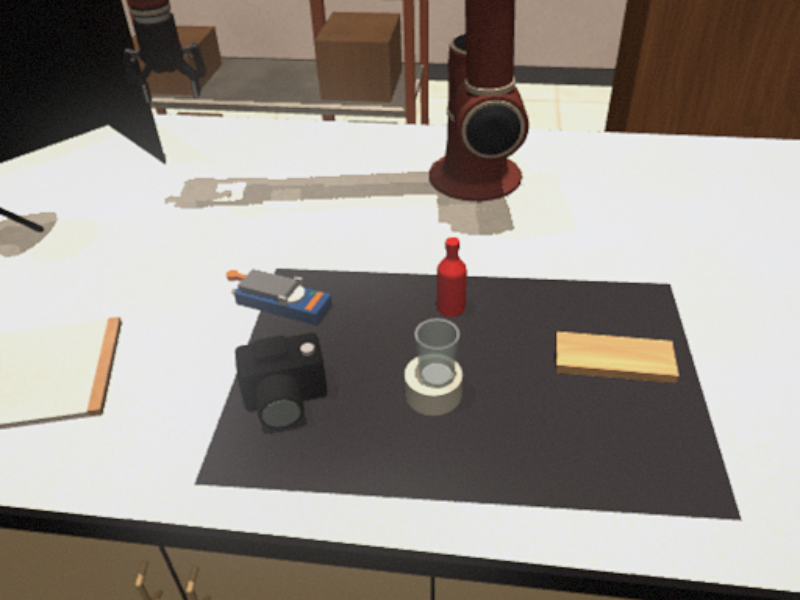

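The top view (800x600) shows the riser at (211,314), the lamp at (515,348) with its stripe left and key right at (570,360), the plinth and glass at (358,252), the bottle at (356,364) and the camera at (484,235). Scene view agrees: the glass stands on a low plinth at (434,385).

Run:
```python
from h import *
for n in("top","scene"):
    z=np.load("pics/%s0.npz"%n); im,P=z["im"],z["P"]
    hsv=cv2.cvtColor(im,cv2.COLOR_BGR2HSV).astype(int); H,S,V=hsv[...,0],hsv[...,1],hsv[...,2]
    X,Y,Z=P[...,0],P[...,1],P[...,2]
    ws=(X>.2)&(X<.9)&(Y>-.6)&(Y<.5)
    def rep(nm,m):
        m=m&ws&np.isfinite(Z); Q=P[m]
        if len(Q)<5: print(n,nm,len(Q));return
        r=cv2.minAreaRect((Q[:,:2]*1000).astype(np.float32))
        print(n,nm,len(Q),"med",np.median(Q,0).round(4),"z pct",np.percentile(Q[:,2],[5,50,95]).round(3),"rect",[np.round(a,1) for a in r])
    rep("riser",(H>12)&(H<35)&(S>70)&(Y>.05)&(Z>.012)&(Z<.03))
    rep("blue",(H>95)&(H<125)&(S>110)&(Z>.02))
    rep("key/stripe",(H>5)&(H<22)&(S>130)&(Y<-.1)&(Z>.015))
    rep("key",(H>5)&(H<22)&(S>130)&(Y<-.32)&(Z>.015)&(X<.6))
    rep("lampall",(Z>.022)&(Z<.08)&(X>.33)&(X<.52)&(Y<-.15)&(Y>-.45))
    rep("panel",(Z>.038)&(Z<.06)&(S<60)&(X>.33)&(X<.52)&(Y<-.15)&(Y>-.45))
    rep("red",((H<5)|(H>175))&(S>150)&(Z>.01)&(Y>-.1)&(Y<.15)&(X>.3))
    g=(X>.5)&(X<.68)&(Y>-.07)&(Y<.1)&(Z>.015)
    rep("glassall",g); print(np.histogram(Z[g&ws],np.arange(0.01,.26,.01)))
    rep("cam",(Z>.02)&(Z<.15)&(V<80)&(X>.5)&(X<.75)&(Y<-.12)&(Y>-.35))
```

```text
top riser 1669 med [0.572  0.2635 0.0201] z pct [0.015 0.02  0.025] rect [array([571.2, 262.6]), array([191.5,  79.4]), np.float64(88.5)]
top blue 313 med [ 0.4945 -0.2474  0.0331] z pct [0.026 0.033 0.695] rect [array([ 352.6, -336.9]), array([589.1, 584.5]), np.float64(60.6)]
top key/stripe 523 med [ 0.2208 -0.5074  0.495 ] z pct [0.016 0.495 0.559] rect [array([ 481.2, -405.6]), array([572.5, 397. ]), np.float64(2.2)]
top key 346 med [ 0.2143 -0.5003  0.5316] z pct [0.047 0.532 0.56 ] rect [array([ 399.8, -492.9]), array([204.5, 401.4]), np.float64(88.7)]
top lampall 1092 med [ 0.4876 -0.3298  0.0449] z pct [0.028 0.045 0.051] rect [array([ 489. , -333.2]), array([198.2,  60.7]), np.float64(75.9)]
top panel 630 med [ 0.4864 -0.3422  0.0471] z pct [0.041 0.047 0.052] rect [array([ 485., -353.]), array([153. ,  56.6]), np.float64(78.7)]
top red 252 med [ 0.4668 -0.0194  0.1061] z pct [0.086 0.106 0.152] rect [array([468.3, -17. ]), array([47.6, 45.8]), np.float64(43.8)]
top glassall 440 med [ 0.6567 -0.0273  0.0479] z pct [0.031 0.048 0.137] rect [array([656.6, -26.1]), array([86.8,
[... 1347 characters left out ...]
ed 670 med [ 0.4874 -0.0139  0.0786] z pct [0.016 0.079 0.147] rect [array([478. , -14.7]), array([45.4, 42.3]), np.float64(75.0)]
scene glassall 477 med [ 0.6593 -0.0253  0.1111] z pct [0.045 0.111 0.135] rect [array([662.9, -25.6]), array([33.8, 87.7]), np.float64(0.4)]
(array([ 0,  0,  0, 94,  0,  0,  0, 21, 50, 66, 75, 84, 87,  0,  0,  0,  0,
        0,  0,  0,  0,  0,  0,  0]), array([0.01, 0.02, 0.03, 0.04, 0.05, 0.06, 0.07, 0.08, 0.09, 0.1 , 0.11,
       0.12, 0.13, 0.14, 0.15, 0.16, 0.17, 0.18, 0.19, 0.2 , 0.21, 0.22,
       0.23, 0.24, 0.25]))
scene cam 1804 med [ 0.7143 -0.2546  0.081 ] z pct [0.026 0.081 0.101] rect [array([ 629.7, -267.5]), array([248.1, 134. ]), np.float64(5.9)]
```

```bash
cat >> h.py <<'E'
def toolR(yaw,tilt=0.,axis=(1,0,0)):
    """tool down, tool y at world yaw (deg); then tilt deg about world axis"""
    y=np.array([np.cos(np.radians(yaw)),np.sin(np.radians(yaw)),0]); z=np.array([0,0,-1.]); x=np.cross(y,z)
    return R.from_rotvec(np.radians(tilt)*np.array(axis,float)).as_matrix()@np.stack([x,y,z],1)
def go(p,Rt,s=None):
    s=s or manip.state(); R0=q2R(s["tool_rot"]); d=R0.T@(np.array(p)-s["tool_pos"])*1000
    rv=R.from_matrix(R0.T@Rt).as_rotvec(degrees=True)
    print("row",d.round(1),rv.round(2),"|turn|",np.linalg.norm(rv).round(1))
E
python3 - <<'E'
from h import *
for n in("top","scene"):
    z=np.load("pics/%s0.npz"%n); im,P=z["im"],z["P"]; X,Y,Z=P[...,0],P[...,1],P[...,2]
    m=(Z>.02)&(Z<.054)&(X>.42)&(X<.55)&(Y<-.21)&(Y>-.45)
    k,l,st,c=cv2.connectedComponentsWithStats(m.astype(np.uint8)); i=1+np.argmax(st[1:,4]); Q=P[l==i]
    r=cv2.minAreaRect((Q[:,:2]*1000).astype(np.float32)); print(n,"lamp",r,len(Q))
    c=Q[:,:2].mean(0); w,V=np.linalg.eigh(np.cov(Q[:,:2].T)); a=V[:,1]*np.sign(V[1,1]); t=(Q[:,:2]-c)@a; b=np.array([-a[1],a[0]]);u=(Q[:,:2]-c)@b
    print(" pca",np.degrees(np.arctan2(a[1],a[0])),"ends",c+a*t.max(),c+a*t.min(), "centre by +end",c+a*(np.percentile(t,99.7)-.085)+b*(u.max()+u.min())/2)
    for nm,m in(("plinthtop",(Z>.038)&(Z<.051)),("rim",(Z>.12)&(Z<.15))):
        m=m&(X>.58)&(X<.76)&(Y>-.09)&(Y<.05); Q=P[m]; c,rad=cv2.minEnclosingCircle((Q[:,:2]*1000).astype(np.float32)); print(n,nm,len(Q),c,rad,np.median(Q[:,2]))
a=77.5
go([.491,-.320,.15],toolR(a-90))
E
```

```text
top lamp ((489.6690979003906, -333.3756103515625), (198.17958068847656, 62.25319290161133), 75.79064178466797) 1223
 pca 75.145237163863 ends [ 0.51361397 -0.2371621 ] [ 0.46278816 -0.42878831] centre by +end [ 0.4928361  -0.31989502]
top plinthtop 381 (677.98046875, -26.159421920776367) 45.017818450927734 0.04715128728633555
top rim 155 (682.669189453125, -20.31659507751465) 32.88296127319336 0.1354989562383595
scene lamp ((491.0146179199219, -333.832275390625), (197.98692321777344, 66.36143493652344), 76.4456787109375) 1130
 pca 77.5658209625648 ends [ 0.51880366 -0.23850527] [ 0.47617769 -0.43182933] centre by +end [ 0.49519241 -0.32093584]
scene plinthtop 438 (679.78271484375, -26.213817596435547) 45.20610427856445 0.04521220835487599
scene rim 340 (683.2865600585938, -19.317598342895508) 34.99296951293945 0.13080478430411674
row [ 383.9 -181.5   80.6] [ -0.09  -0.07 -61.52] |turn| 61.5
```

{"fn": "play_rows", "kwargs": {"steps": [[[386, -182, 80, 0, 0, -60], [386, -182, 80, 0, 0, -60], [386, -182, 80, 0, 0, -60], [386, -182, 80, 0, 0, -60], [386, -182, 80, 0, 0, -60], [386, -182, 80, 0, 0, -60], [386, -182, 80, 0, 0, -60], [386, -182, 80, 0, 0, -60], [386, -182, 80, 0, 0, -60], [386, -182, 80, 0, 0, -60], [386, -182, 80, 0, 0, -60], [386, -182, 80, 0, 0, -60]]], "claw": 1}}

```text
time: 1.1
tool_pos: [0.4946, -0.3161, 0.1494]
tool_rot: [-0.002, 0.787, 0.617, 0.0]
contact_force: [-0.3, -0.1, -0.1]
gripper_width: 1.002
grasp_force: 0.0
```

Run:
```python
from h import *
s=manip.state(); print(s["time"],s["tool_pos"],s["joint_pos"].round(3)); go([.493,-.320,.15],toolR(-14),s)
im,d=vision.grab_frame("wrist"); c=vision.camera_info("wrist"); print(c)
cv2.imwrite("pics/w1.png",cv2.resize(im,(800,600))); np.savez("pics/w1.npz",im=im,d=d)
# predicted lamp base corners
T=np.array(c["T_tool_cam"]); K=np.array(c["K"]); R0=q2R(s["tool_rot"])
def proj(p):
    q=T[:3,:3].T@(R0.T@(np.array(p)-s["tool_pos"])-T[:3,3]); r=np.hypot(q[0],q[1]); th=np.arctan2(r,q[2]); return np.array([K[0,2]+K[0,0]*th*q[0]/r,K[1,2]+K[1,1]*th*q[1]/r])*800/512
a=np.radians(76); ex=np.array([np.cos(a),np.sin(a)]); ey=np.array([-ex[1],ex[0]])
for x,y,z in((85,30,30),(85,-30,30),(-85,-30,30),(-85,30,30),(-102,0,47)): print((x,y),proj([*(np.array([.493,-.320])+(x*ex+y*ey)/1000),z/1000]).round())
```

```text
1.1 [ 0.49459011 -0.31607254  0.14940101] [-6.960e-01  2.900e-02  1.777e+00  1.000e-03  1.338e+00 -4.560e-01]
row [-4.2 -0.6 -0.6] [-0.13 -0.13  0.26] |turn| 0.3
{'K': array([[297.31863964,   0.        , 255.37959043],
       [  0.        , 297.31863964, 194.02740543],
       [  0.        ,   0.        ,   1.        ]]), 'T_tool_cam': array([[-4.10448395e-04, -9.47415865e-01, -3.20004702e-01,
         8.17344474e-02],
       [ 9.99998630e-01, -9.02111062e-04,  1.38818741e-03,
         2.07464350e-04],
       [-1.60387056e-03, -3.20003694e-01,  9.47414937e-01,
        -1.43630550e-01],
       [ 0.00000000e+00,  0.00000000e+00,  0.00000000e+00,
         1.00000000e+00]])}
(85, 30) [344. 154.]
(85, -30) [452. 155.]
(-85, -30) [442. 420.]
(-85, 30) [352. 420.]
(-102, 0) [397. 455.]
```

View pics/w1.png

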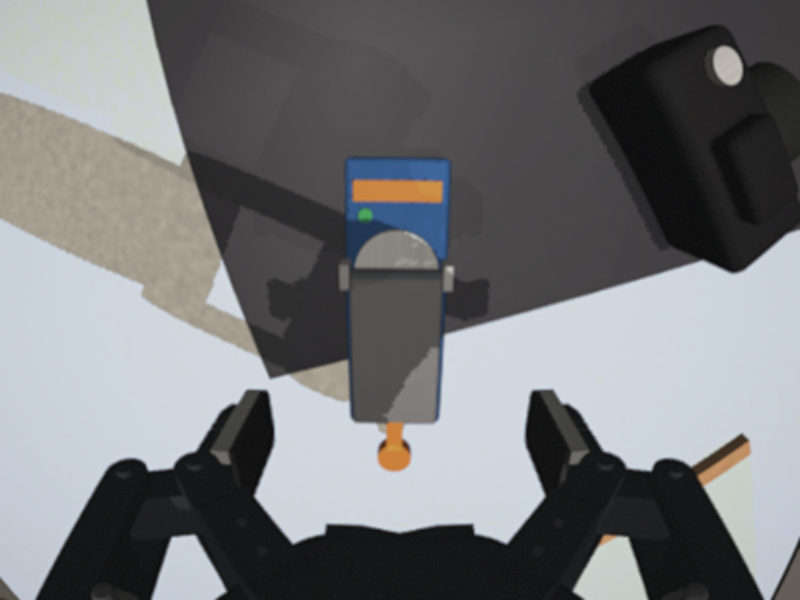

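The wrist view shows the base corners at (346,158)-(450,158) and key (394,455), all within 3 px of prediction. I descend and grip.

{"fn": "play_rows", "kwargs": {"steps": [[[-4, -1, 60, 0, 0, 0], [-4, -1, 80, 0, 0, 0], [-4, -1, 100, 0, 0, 0], [-4, -1, 115, 0, 0, 0], [-4, -1, 130, 0, 0, 0], [-4, -1, 140, 0, 0, 0], [-4, -1, 144, 0, 0, 0], [-4, -1, 145, 0, 0, 0], [-4, -1, 145, 0, 0, 0]]]}}

```text
time: 1.9
tool_pos: [0.4911, -0.324, 0.0068]
tool_rot: [0.0, 0.788, 0.615, 0.0]
contact_force: [0.4, 0.2, 0.5]
gripper_width: 1.002
grasp_force: 0.0
```

{"fn": "play_rows", "kwargs": {"steps": [[[0, 0, 0, 0, 0, 0], [0, 0, 0, 0, 0, 0], [0, 0, 0, 0, 0, 0], [0, 0, 0, 0, 0, 0], [0, 0, 0, 0, 0, 0], [0, 0, 0, 0, 0, 0], [0, 0, 0, 0, 0, 0], [0, 0, 0, 0, 0, 0]]], "claw": -1}}

```text
time: 2.57
tool_pos: [0.4914, -0.3239, 0.0079]
tool_rot: [0.001, 0.788, 0.616, -0.0]
contact_force: [-2.3, 0.4, 5.4]
gripper_width: 0.685
grasp_force: 70.7
```

{"fn": "play_rows", "kwargs": {"steps": [[[0, 0, -5, 0, 0, 0], [0, 0, -20, 0, 0, 0], [0, 0, -45, 0, 0, 0], [0, 0, -75, 0, 0, 0], [0, 0, -105, 0, 0, 0], [0, 0, -135, 0, 0, 0], [0, 0, -165, 0, 0, 0], [0, 0, -190, 0, 0, 0], [0, 0, -210, 0, 0, 0], [0, 0, -215, 0, 0, 0], [0, 0, -215, 0, 0, 0]]]}}

```text
time: 3.48
tool_pos: [0.4912, -0.3233, 0.2217]
tool_rot: [0.001, 0.788, 0.616, 0.0]
contact_force: [0.0, -0.5, -9.3]
gripper_width: 0.689
grasp_force: 69.1
```

Run:
```python
from h import *
s=manip.state(); print(s["time"],s["tool_pos"],s["joint_pos"].round(3),s["contact_force"],s["grasp_force"])
im,d=vision.grab_frame("wrist"); cv2.imwrite("pics/w2.png",cv2.resize(im,(800,600)))
a=np.radians(89); ex=np.array([np.cos(a),np.sin(a)])
go([*(np.array([.5725,.262])-.004*ex),.223],toolR(-1),s)
```

```text
3.4833 [ 0.49122506 -0.32325166  0.22173593] [-0.709 -0.029  1.712  0.     1.458 -0.464] [ 0.02165293 -0.49942256 -9.27621644] 69.12443518638611
row [583.6 -62.   -1.6] [  0.07   0.04 -13.02] |turn| 13.0
```

View pics/w2.png

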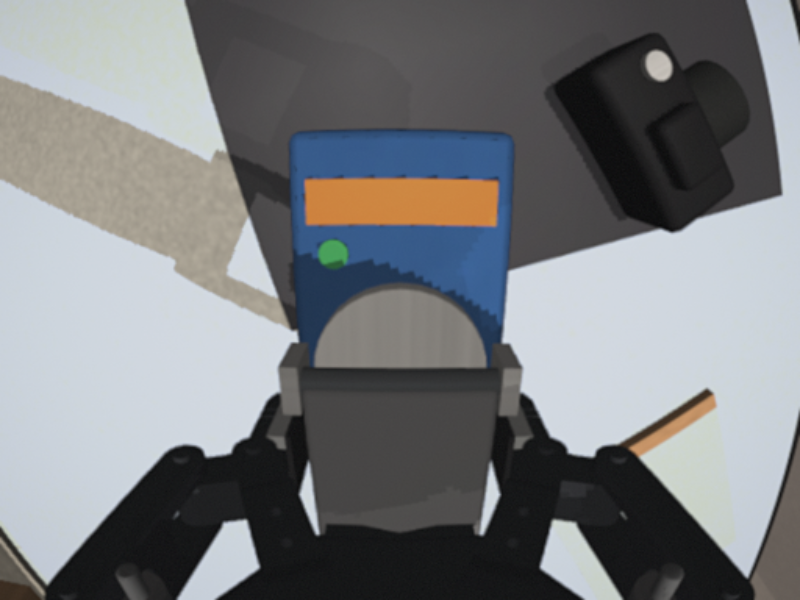

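Lamp held level and square, front edge at row ~137, centred at column 402. Carry high over to the riser.

{"fn": "play_rows", "kwargs": {"steps": [[[20, -2, 0, 0, 0, 0], [55, -6, 0, 0, 0, -1], [95, -10, 0, 0, 0, -2], [135, -14, 0, 0, 0, -3], [175, -18, 0, 0, 0, -4], [215, -23, 0, 0, 0, -5], [255, -27, 0, 0, 0, -6], [295, -31, 0, 0, 0, -7], [335, -35, 0, 0, 0, -8], [375, -40, 0, 0, 0, -9], [415, -44, 0, 0, 0, -10], [450, -48, 0, 0, 0, -11]]]}}

```text
time: 4.53
tool_pos: [0.5515, 0.1274, 0.2172]
tool_rot: [-0.002, 0.725, 0.689, -0.002]
contact_force: [1.2, -1.0, -8.6]
gripper_width: 0.688
grasp_force: 69.0
```

{"fn": "play_rows", "kwargs": {"steps": [[[35, -4, 0, 0, 0, 0], [65, -6, 0, 0, 0, -1], [90, -8, 0, 0, 0, -1], [110, -10, 0, 0, 0, -2], [122, -11, 0, 0, 0, -2], [130, -12, 0, 0, 0, -2], [130, -12, 0, 0, 0, -2], [130, -12, 0, 0, 0, -2]]]}}

```text
time: 5.2
tool_pos: [0.548, 0.2545, 0.22]
tool_rot: [-0.0, 0.714, 0.701, -0.001]
contact_force: [0.1, -0.9, -8.4]
gripper_width: 0.687
grasp_force: 69.0
```

Run:
```python
from h import *
s=manip.state(); print(s["time"],s["tool_pos"],s["joint_pos"].round(3),s["contact_force"],s["grasp_force"])
im,d=vision.grab_frame("wrist"); cv2.imwrite("pics/w3.png",cv2.resize(im,(800,600)))
imt,P=cloud("top"); np.savez("pics/top1.npz",im=imt,P=P)
c=vision.camera_info("wrist"); T=np.array(c["T_tool_cam"]); K=np.array(c["K"])
def proj(q):
    q=T[:3,:3].T@(np.array(q)/1000-T[:3,3]); r=np.hypot(q[0],q[1]); th=np.arctan2(r,q[2]); return np.array([K[0,2]+K[0,0]*th*q[0]/r,K[1,2]+K[1,1]*th*q[1]/r])*800/512
for off in(0,4,8): print(off,[proj([85+off,y,-22]).round(1) for y in(-30,30)])
R0=q2R(s["tool_rot"])
for x,y in((95,40),(95,-40)):
    a=np.radians(89); ex=np.array([np.cos(a),np.sin(a)]); p=np.array([.5725,.262])+(x*ex+y*np.array([-ex[1],ex[0]]))/1000
    print("riser corner",proj(R0.T@(np.array([*p,.02])-s["tool_pos"])*1000).round(1))
a=np.radians(89); ex=np.array([np.cos(a),np.sin(a)])
go([*(np.array([.5725,.262])-.004*ex),.10],toolR(-1),s)
```

```text
5.2 [0.54804089 0.25454741 0.21996602] [ 3.120e-01  1.300e-02  1.673e+00 -1.000e-03  1.458e+00  3.310e-01] [ 0.12322059 -0.93433549 -8.39580636] 68.95416855812073
0 [array([283.4, 142.4]), array([512.7, 142.3])]
4 [array([283.1, 127.5]), array([513. , 127.3])]
8 [array([282.9, 112.6]), array([513.2, 112.4])]
riser corner [376.9 122.8]
riser corner [486.7 124.6]
row [  4.1  24.5 119.9] [-0.11  0.1  -0.04] |turn| 0.2
```

View pics/w3.png

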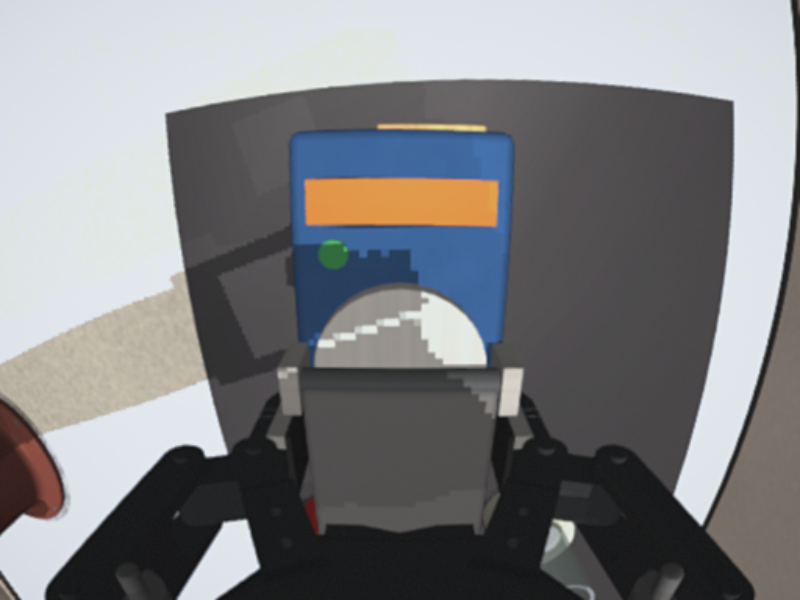

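Riser's far corners at (377,124) and (487,125) match prediction; lamp front edge at row 133 gives a ~3 mm grip offset. Descending.

{"fn": "play_rows", "kwargs": {"steps": [[[3, 12, 10, 0, 0, 0], [5, 24, 30, 0, 0, 0], [5, 24, 60, 0, 0, 0], [5, 24, 90, 0, 0, 0], [5, 24, 120, 0, 0, 0], [5, 24, 145, 0, 0, 0], [5, 24, 160, 0, 0, 0], [5, 24, 168, 0, 0, 0], [5, 24, 172, 0, 0, 0], [5, 24, 172, 0, 0, 0], [5, 24, 172, 0, 0, 0]]]}}

```text
time: 6.22
tool_pos: [0.5741, 0.2602, 0.0514]
tool_rot: [0.001, 0.714, 0.701, 0.002]
contact_force: [0.2, -0.1, -8.6]
gripper_width: 0.688
grasp_force: 68.8
```

Run:
```python
from h import *
s=manip.state(); print(s["time"],s["contact_force"])
a=np.radians(89); ex=np.array([np.cos(a),np.sin(a)])
go([*(np.array([.5725,.262])-.003*ex),.028],toolR(-1),s)
```

```text
6.2167 [ 0.18061331 -0.06944129 -8.63523641]
row [-1.3 -1.7 23.4] [ 0.18 -0.06 -0.04] |turn| 0.2
```

{"fn": "play_rows", "kwargs": {"steps": [[[-1, -1, 5, 0, 0, 0], [-1, -1, 10, 0, 0, 0], [-1, -1, 14, 0, 0, 0], [-1, -1, 16, 0, 0, 0], [-1, -1, 17, 0, 0, 0], [-1, -1, 18, 0, 0, 0], [-1, -1, 19, 0, 0, 0], [-1, -1, 19.5, 0, 0, 0], [-1, -1, 20, 0, 0, 0], [-1, -1, 20.5, 0, 0, 0], [-1, -1, 21, 0, 0, 0], [-1, -1, 21, 0, 0, 0]]]}}

```text
time: 7.22
tool_pos: [0.5715, 0.259, 0.0282]
tool_rot: [-0.0, 0.713, 0.701, -0.0]
contact_force: [1.1, 0.2, -10.0]
gripper_width: 0.685
grasp_force: 68.9
```

{"fn": "play_rows", "kwargs": {"steps": [[[0, 0, 0.5, 0, 0, 0], [0, 0, 1, 0, 0, 0], [0, 0, 1, 0, 0, 0], [0, 0, 1, 0, 0, 0]]]}}

```text
time: 7.55
tool_pos: [0.5716, 0.259, 0.028]
tool_rot: [0.0, 0.713, 0.701, -0.0]
contact_force: [-2.5, -2.1, -3.9]
gripper_width: 0.686
grasp_force: 69.6
```

Contact is beginning (weight is unloading); a little more, then release.

{"fn": "play_rows", "kwargs": {"steps": [[[0, 0, 0.5, 0, 0, 0], [0, 0, 0.7, 0, 0, 0], [0, 0, 0.7, 0, 0, 0]]]}}

```text
time: 7.8
tool_pos: [0.5716, 0.259, 0.0279]
tool_rot: [-0.0, 0.713, 0.701, -0.0]
contact_force: [-5.9, -2.7, 1.4]
gripper_width: 0.686
grasp_force: 70.2
```

{"fn": "play_rows", "kwargs": {"steps": [[[0, 0, 0, 0, 0, 0], [0, 0, 0, 0, 0, 0], [0, 0, 0, 0, 0, 0], [0, 0, 0, 0, 0, 0], [0, 0, 0, 0, 0, 0], [0, 0, 0, 0, 0, 0], [0, 0, 0, 0, 0, 0]]], "claw": 1}}

```text
time: 8.38
tool_pos: [0.5717, 0.259, 0.0267]
tool_rot: [0.0, 0.713, 0.701, 0.0]
contact_force: [0.3, 0.4, -0.1]
gripper_width: 1.001
grasp_force: 0.0
```

{"fn": "play_rows", "kwargs": {"steps": [[[0, 0, -20, 0, 0, 0], [0, 0, -50, 0, 0, 0], [0, 0, -90, 0, 0, 0], [-20, 0, -120, 0, 0, 0], [-50, 0, -140, 0, 0, 0], [-80, 0, -140, 0, 0, 0], [-100, 0, -140, 0, 0, 0], [-100, 0, -140, 0, 0, 0], [-100, 0, -140, 0, 0, 0]]]}}

```text
time: 9.13
tool_pos: [0.5698, 0.1583, 0.1667]
tool_rot: [-0.0, 0.714, 0.7, 0.0]
contact_force: [-0.1, 0.5, -0.5]
gripper_width: 1.001
grasp_force: 0.0
```

Run:
```python
from h import *
s=manip.state(); print(s["time"],s["tool_pos"])
a=np.radians(89)
c=vision.camera_info("wrist"); T=np.array(c["T_tool_cam"]); K=np.array(c["K"])
im,d=vision.grab_frame("wrist"); cv2.imwrite("pics/w4.png",cv2.resize(im,(800,600)))
R0=q2R(s["tool_rot"])
v,u=np.mgrid[:384,:512]; dx,dy=u-K[0,2],v-K[1,2]; r=np.hypot(dx,dy)+1e-9; th=r/K[0,0]; t=np.tan(th)
Q=np.stack([t*dx/r*d,t*dy/r*d,d],-1); Q=Q@T[:3,:3].T+T[:3,3]; W=Q@R0.T+s["tool_pos"]; Z=W[...,2]; Z[d==0]=-1
hsv=cv2.cvtColor(im,cv2.COLOR_BGR2HSV).astype(int);H,S=hsv[...,0],hsv[...,1]
def rect(nm,m):
    k,l,st,_=cv2.connectedComponentsWithStats(m.astype(np.uint8)); i=1+np.argmax(st[1:,4]); P=W[l==i]
    print(nm,len(P),cv2.minAreaRect((P[:,:2]*1000).astype(np.float32)),np.median(P,0),[P[:,:2].min(0),P[:,:2].max(0)])
rect("blue",(H>95)&(H<125)&(S>110)&(Z>.043)&(Z<.056))
rect("stripe",(H>5)&(H<22)&(S>130)&(Z>.04)&(Z<.06)&(W[...,1]>.26))
rect("key",(H>5)&(H<22)&(S>130)&(Z>.055)&(Z<.08)&(W[...,1]<.26))
rect("riser",(Z>.013)&(Z<.03)&(H>10)&(H<35)&(S>60))
rect("panel",(Z>.06)&(Z<.073)&(S<60)&(W[...,1]>.1))
for y in(.15,):
  go([.572,.16,.13],toolR(-1),s)
```

```text
9.1333 [0.56975653 0.1582834  0.16668184]
blue 1381 ((573.4974365234375, 308.9378356933594), (39.88392639160156, 57.596561431884766), 88.33939361572266) [0.57649681 0.31144327 0.05093295] [array([0.54441715, 0.28825414]), array([0.60279221, 0.32908246])]
stripe 352 ((573.7119750976562, 325.2243347167969), (6.440180778503418, 48.962989807128906), 89.04973602294922) [0.57409982 0.32520272 0.05203447] [array([0.54927051, 0.32161598]), array([0.59820026, 0.3288361 ])]
key 775 ((569.4356079101562, 169.081298828125), (21.497852325439453, 39.90501403808594), 0.04455042630434036) [0.56958728 0.16504741 0.06812409] [array([0.55869211, 0.14912965]), array([0.58019106, 0.18903334])]
riser 1245 ((536.1378784179688, 252.25729370117188), (32.07571029663086, 174.6458282470703), 7.431560516357422) [0.53545015 0.24729145 0.02086405] [array([0.53013785, 0.16743791]), array([0.56309113, 0.34025399])]
panel 7619 ((571.476806640625, 238.19500732421875), (101.51384735107422, 61.52688217163086), 88.31934356689453) [0.57153644 0.23903032 0.0679677 ] [array([0.542062  , 0.18723375]), array([0.60369371, 0.28971194])]
row [ 1.7  2.2 36.7] [ 0.01 -0.03 -0.14] |turn| 0.1
```

View pics/w4.png

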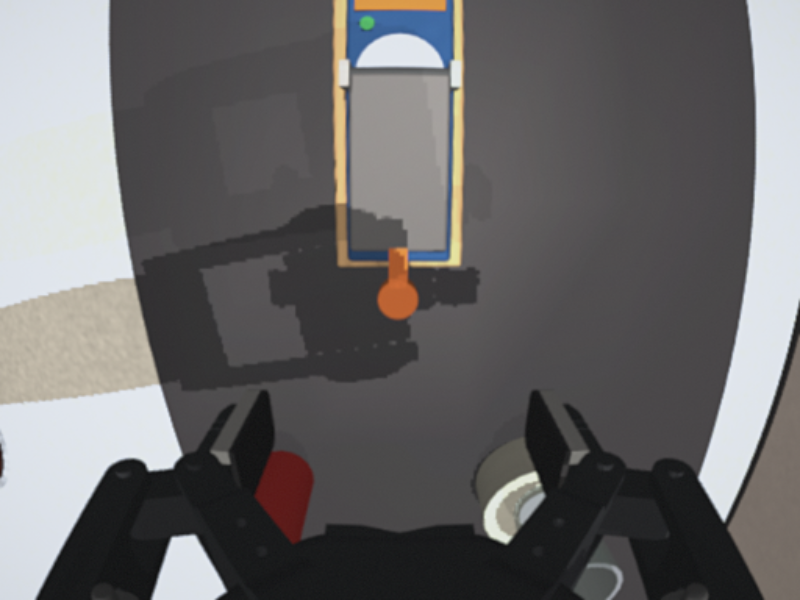

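Lamp sits centred on the riser, key disc at (398,299) → about (0.570, 0.160), panel straight. Test the sideways tilt in free air.

{"fn": "play_rows", "kwargs": {"steps": [[[2, 0, 0, 0, -7, 0], [2, 0, 0, 0, -14, 0], [2, 0, 0, 0, -21, 0], [2, 0, 0, 0, -28, 0], [2, 0, 0, 0, -30, 0], [2, 0, 0, 0, -30, 0]]]}}

```text
time: 9.68
tool_pos: [0.5687, 0.1639, 0.1642]
tool_rot: [0.181, 0.687, 0.679, -0.186]
contact_force: [0.6, -0.0, -0.5]
gripper_width: 1.0
grasp_force: 0.0
```

Run:
```python
from h import *
s=manip.state(); print(s["time"],s["tool_pos"],s["joint_pos"].round(3),q2R(s["tool_rot"]).round(2))
```

```text
9.6833 [0.56867035 0.16390098 0.16420611] [ 0.374  0.186  1.648 -0.482  1.531  0.461] [[ 0.01  1.   -0.01]
 [ 0.87 -0.01 -0.5 ]
 [-0.5  -0.   -0.87]]
```

Run:
```python
from h import *
go([.5700,.159,.110],toolR(-1)); go([.5700,.159,.047],toolR(-1))
```

```text
row [22.9  1.6 49.4] [-0.14 30.07  0.29] |turn| 30.1
row [ 54.5   1.8 103.9] [-0.14 30.07  0.29] |turn| 30.1
```

{"fn": "play_rows", "kwargs": {"steps": [[[4, 0, 8, 0, 7, 0], [8, 1, 16, 0, 14, 0], [13, 1, 30, 0, 21, 0], [20, 1, 42, 0, 28, 0], [23, 1.5, 49.5, 0, 30, 0.3], [23, 1.5, 49.5, 0, 30, 0.3], [31, 1.5, 64, 0, 30, 0.3], [39, 1.5, 78, 0, 30, 0.3], [47, 1.5, 92, 0, 30, 0.3], [53, 1.5, 102, 0, 30, 0.3], [54, 1.5, 104, 0, 30, 0.3], [54, 1.5, 104, 0, 30, 0.3]]]}}

```text
time: 10.68
tool_pos: [0.5706, 0.1562, 0.0489]
tool_rot: [0.0, 0.715, 0.699, -0.0]
contact_force: [0.6, 0.2, 0.1]
gripper_width: 0.999
grasp_force: 0.0
```

Run:
```python
from h import *
go([.5700,.159,.047],toolR(-1))
```

```text
row [ 2.8 -0.7  1.9] [-0.01  0.02 -0.27] |turn| 0.3
```

{"fn": "play_rows", "kwargs": {"steps": [[[3, -0.7, 1, 0, 0, 0], [3, -0.7, 1, 0, 0, 0], [3, -0.7, 1, 0, 0, 0]]]}}

```text
time: 10.93
tool_pos: [0.5714, 0.1592, 0.0498]
tool_rot: [0.001, 0.715, 0.699, 0.001]
contact_force: [-0.7, -0.7, 0.4]
gripper_width: 0.999
grasp_force: 0.0
```

{"fn": "play_rows", "kwargs": {"steps": [[[0, 0, 0, 0, 0, 0], [0, 0, 0, 0, 0, 0], [0, 0, 0, 0, 0, 0], [0, 0, 0, 0, 0, 0], [0, 0, 0, 0, 0, 0], [0, 0, 0, 0, 0, 0], [0, 0, 0, 0, 0, 0], [0, 0, 0, 0, 0, 0], [0, 0, 0, 0, 0, 0], [0, 0, 0, 0, 0, 0], [0, 0, 0, 0, 0, 0], [0, 0, 0, 0, 0, 0]]], "claw": -1}}

```text
time: 11.93
tool_pos: [0.5705, 0.1587, 0.0486]
tool_rot: [0.001, 0.715, 0.699, 0.0]
contact_force: [0.2, -0.1, 0.5]
gripper_width: 0.227
grasp_force: 58.5
```

Key pinched. Open the first 27.5°.

{"fn": "play_rows", "kwargs": {"steps": [[[-0.5, 0, -5.3, 0, -2.5, 0], [-0.8, 0, -10.7, 0, -5, 0], [-0.9, 0, -16, 0, -7.5, 0], [-0.8, 0, -21.4, 0, -10, 0], [-0.4, 0, -26.8, 0, -12.5, 0], [0.3, 0, -32.1, 0, -15, 0], [1.1, 0, -37.4, 0, -17.5, 0], [2.2, 0, -42.6, 0, -20, 0], [3.5, 0, -47.8, 0, -22.5, 0], [5.1, 0, -53, 0, -25, 0], [6.9, 0, -58, 0, -27.5, 0], [6.9, 0, -58, 0, -27.5, 0]]]}}

```text
time: 12.93
tool_pos: [0.5707, 0.1661, 0.1068]
tool_rot: [0.168, 0.694, 0.679, -0.17]
contact_force: [-1.2, -2.8, 1.9]
gripper_width: 0.225
grasp_force: 58.7
```

{"fn": "play_rows", "kwargs": {"steps": [[[-0.5, 0, -5.3, 0, -2.5, 0], [-0.8, 0, -10.7, 0, -5, 0], [-0.9, 0, -16, 0, -7.5, 0], [-0.8, 0, -21.4, 0, -10, 0], [-0.4, 0, -26.8, 0, -12.5, 0], [0.3, 0, -32.1, 0, -15, 0], [1.1, 0, -37.4, 0, -17.5, 0], [2.2, 0, -42.6, 0, -20, 0], [3.5, 0, -47.8, 0, -22.5, 0], [5.1, 0, -53, 0, -25, 0], [6.9, 0, -58, 0, -27.5, 0], [6.9, 0, -58, 0, -27.5, 0]]]}}

```text
time: 13.93
tool_pos: [0.5712, 0.1985, 0.1548]
tool_rot: [0.324, 0.634, 0.62, -0.331]
contact_force: [-0.5, -3.6, 3.8]
gripper_width: 0.225
grasp_force: 58.7
```

Run:
```python
from h import *
s=manip.state(); print(s["time"],s["joint_pos"].round(3),q2R(s["tool_rot"])[:,2].round(3),s["contact_force"],s["ft_torque"])
im,P=cloud("scene"); np.savez("pics/sc2.npz",im=im,P=P)
cv2.imwrite("pics/sc2.png",cv2.resize(im[110:300,230:490],(780,570),interpolation=cv2.INTER_CUBIC))
```

```text
13.9333 [ 0.535  0.436  1.505 -0.79   1.77   0.632] [-0.018 -0.82  -0.571] [-0.50516626 -3.589164    3.83846113] [-0.40866241  0.04688162 -0.03102687]
```

View pics/sc2.png

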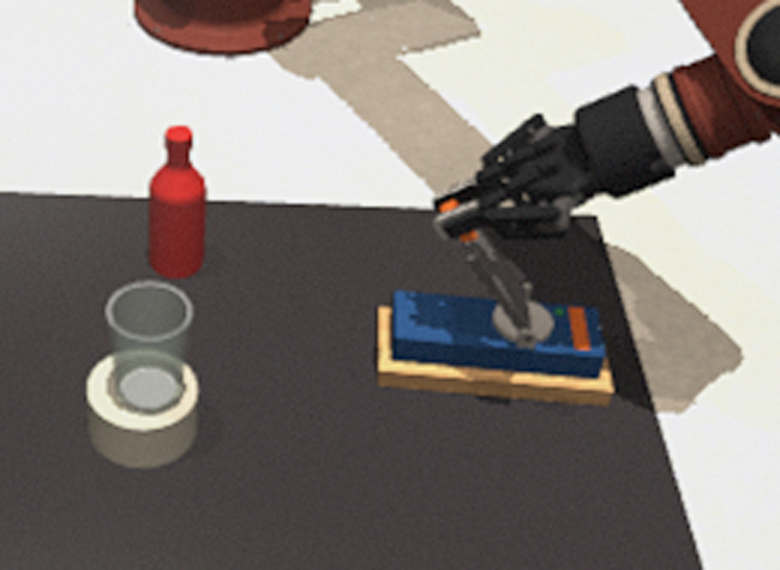

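Panel is at about 55° with the key held; lamp still centred on the riser. Compute the combined swivel and tilt about the hinge.

```bash
cat > arc.py <<'E'
from h import *
def arc(psis,alphas,g=14,r=122,s=None):
    s=s or manip.state(); R0=q2R(s["tool_rot"]); h=np.array([r,0,-g]); up=R0.T@[0,0,1]
    for p,a in zip(psis,alphas):
        D=R.from_rotvec(np.radians(p)*up)*R.from_rotvec([0,-np.radians(a),0]); t=h-D.apply(h)
        print([float(round(v,1)) for v in (*t,*D.as_rotvec(degrees=True))],end=", ")
    print()
E
python3 - <<'E'
from arc import *
arc(np.arange(1,12)*21/11,np.zeros(11))
G=np.array([.683,-.020,.091]);H=np.array([.572,.282,.0625]); d=G-H; f=np.hypot(d[0],d[1]); print(np.degrees(np.arctan2(d[1],d[0]))+91.1, np.degrees(np.arccos(.05/np.hypot(f,d[2]))+np.arctan2(d[2],f)))
E
```

```text
[0.0, 2.7, -0.0, -1.6, 0.0, -1.1], [0.1, 5.4, -0.1, -3.1, 0.0, -2.2], [0.2, 8.1, -0.3, -4.7, 0.0, -3.3], [0.4, 10.8, -0.6, -6.3, 0.0, -4.4], [0.6, 13.5, -0.9, -7.8, 0.0, -5.5], [0.9, 16.2, -1.3, -9.4, 0.0, -6.6], [1.3, 18.8, -1.8, -10.9, 0.0, -7.7], [1.7, 21.5, -2.3, -12.5, 0.0, -8.8], [2.1, 24.1, -3.0, -14.1, 0.0, -9.9], [2.6, 26.6, -3.6, -15.6, 0.0, -11.0], [3.1, 29.2, -4.4, -17.2, 0.0, -12.0], 
21.280887237565537 86.15712196587965
```

{"fn": "play_rows", "kwargs": {"steps": [[[0, 2.7, 0, -1.6, 0, -1.1], [0.1, 5.4, -0.1, -3.1, 0, -2.2], [0.2, 8.1, -0.3, -4.7, 0, -3.3], [0.4, 10.8, -0.6, -6.3, 0, -4.4], [0.6, 13.5, -0.9, -7.8, 0, -5.5], [0.9, 16.2, -1.3, -9.4, 0, -6.6], [1.3, 18.8, -1.8, -10.9, 0, -7.7], [1.7, 21.5, -2.3, -12.5, 0, -8.8], [2.1, 24.1, -3, -14.1, 0, -9.9], [2.6, 26.6, -3.6, -15.6, 0, -11], [3.1, 29.2, -4.4, -17.2, 0, -12], [3.1, 29.2, -4.4, -17.2, 0, -12]]]}}

```text
time: 14.98
tool_pos: [0.6006, 0.2034, 0.1548]
tool_rot: [0.378, 0.51, 0.725, -0.265]
contact_force: [0.3, -0.2, -0.2]
gripper_width: 0.232
grasp_force: 58.8
```

Run:
```python
from arc import *
s=manip.state(); z=q2R(s["tool_rot"])[:,2]; print(s["joint_pos"].round(3),z.round(3),np.degrees(np.arctan2(z[1],z[0]))+91.1,np.degrees(np.arccos(-z[2])),s["contact_force"])
a=np.linspace(0,31,13)[1:]; arc(0*a,a,s=s)
```

```text
[ 0.564  0.337  1.634 -0.93   1.51   0.451] [ 0.279 -0.771 -0.573] 20.993374222735937 55.02453938422919 [ 0.341905   -0.16989448 -0.24364721]
[-0.5, 0.0, -5.5, 0.0, -2.6, 0.0], [-0.8, 0.0, -11.0, 0.0, -5.2, 0.0], [-0.8, 0.0, -16.6, 0.0, -7.8, 0.0], [-0.5, 0.0, -22.1, 0.0, -10.3, 0.0], [-0.0, 0.0, -27.6, 0.0, -12.9, 0.0], [0.7, 0.0, -33.1, 0.0, -15.5, 0.0], [1.7, 0.0, -38.6, 0.0, -18.1, 0.0], [2.9, 0.0, -44.0, 0.0, -20.7, 0.0], [4.4, 0.0, -49.3, 0.0, -23.2, 0.0], [6.1, 0.0, -54.6, 0.0, -25.8, 0.0], [8.0, 0.0, -59.7, 0.0, -28.4, 0.0], [10.2, 0.0, -64.8, 0.0, -31.0, 0.0],
```

j4 is nearing its limit, so I release and re-pinch the key with the tool steeper by 30°, then finish the tilt.

{"fn": "play_rows", "kwargs": {"steps": [[[0, 0, 0, 0, 0, 0], [0, 0, 0, 0, 0, 0], [0, 0, 0, 0, 0, 0], [0, 0, 0, 0, 0, 0], [0, 0, 0, 0, 0, 0], [0, 0, 0, 0, 0, 0], [0, 0, 0, 0, 0, 0], [0, 0, 0, 0, 0, 0]]], "claw": 1}}

```text
time: 15.65
tool_pos: [0.6007, 0.2032, 0.1548]
tool_rot: [0.378, 0.511, 0.725, -0.265]
contact_force: [-0.6, -0.4, -0.1]
gripper_width: 1.004
grasp_force: 0.0
```

Run:
```python
from arc import *
s=manip.state(); R0=q2R(s["tool_rot"]); K=s["tool_pos"]-.014*R0[:,2]; H=s["tool_pos"]+R0@[.122,0,-.014]; print(K,H,s["gripper_width"],s["contact_force"])
np.savez("hk.npz",K=K,H=H)
R1=R0@R.from_rotvec([0,np.radians(30),0]).as_matrix(); z=R1[:,2]; print("pitch",np.degrees(np.arccos(-z[2])))
go(s["tool_pos"]-.05*R0[:,2],R0,s); go(K-.045*z,R1,s); go(K+.012*z,R1,s)
```

```text
[0.59678758 0.21403269 0.16283326] [0.57344034 0.27993697 0.0628556 ] 1.0041131277121726 [-0.56131039 -0.40028021 -0.05183102]
pitch 25.034013550295683
row [ -0.  -0. -50.] [0. 0. 0.] |turn| 0.0
row [-22.5  -0.  -53. ] [-0. 30. -0.] |turn| 30.0
row [ 6.   0.  -3.6] [-0. 30. -0.] |turn| 30.0
```

{"fn": "play_rows", "kwargs": {"steps": [[[0, 0, -25, 0, 0, 0], [0, 0, -50, 0, 0, 0], [-5, 0, -53, 0, 7, 0], [-10, 0, -53, 0, 14, 0], [-15, 0, -53, 0, 21, 0], [-20, 0, -53, 0, 28, 0], [-22.5, 0, -53, 0, 30, 0], [-22.5, 0, -53, 0, 30, 0], [-22.5, 0, -53, 0, 30, 0]]]}}

```text
time: 16.4
tool_pos: [0.5905, 0.2315, 0.2041]
tool_rot: [0.178, 0.563, 0.797, -0.124]
contact_force: [-0.8, -0.6, -0.1]
gripper_width: 1.002
grasp_force: 0.0
```

Run:
```python
from arc import *
s=manip.state(); q=np.load("hk.npz"); R0=q2R(s["tool_rot"]); z=R0[:,2]; print(s["joint_pos"].round(2),np.degrees(np.arccos(-z[2])))
im,d=vision.grab_frame("wrist"); cv2.imwrite("pics/w5.png",cv2.resize(im,(800,600)))
c=vision.camera_info("wrist"); T=np.array(c["T_tool_cam"]); Kc=np.array(c["K"])
for p in(q["K"],q["H"],[.683,-.02,.136]):
    t=T[:3,:3].T@(R0.T@(np.array(p)-s["tool_pos"])-T[:3,3]); r=np.hypot(t[0],t[1]); th=np.arctan2(r,t[2]); print("proj",(np.array([Kc[0,2]+Kc[0,0]*th*t[0]/r,Kc[1,2]+Kc[1,1]*th*t[1]/r])*800/512).round())
go(q["K"]+.012*z,R0,s)
```

```text
[ 0.44  0.14  1.61 -0.44  1.45  0.17] 25.076147624781257
proj [399. 339.]
proj [399. 105.]
proj [402. 499.]
row [ 0.7  0.  57.3] [0. 0. 0.] |turn| 0.0
```

View pics/w5.png

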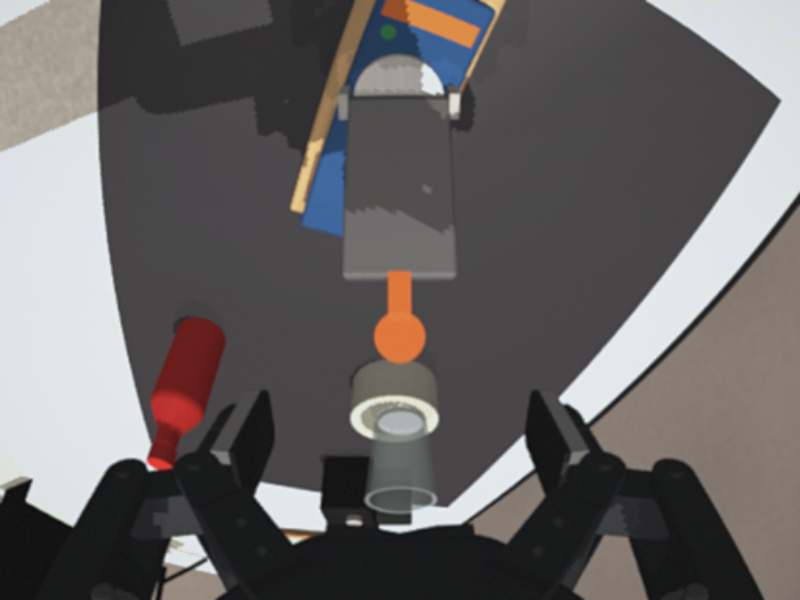

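Key at (400,338) as predicted, panel straight in line with the glass (rim at (401,498)), so the swivel is right. Re-enter and pinch.

{"fn": "play_rows", "kwargs": {"steps": [[[0.5, 0, 15, 0, 0, 0], [0.5, 0, 30, 0, 0, 0], [0.5, 0, 45, 0, 0, 0], [0.5, 0, 54, 0, 0, 0], [0.5, 0, 57, 0, 0, 0], [0.5, 0, 57, 0, 0, 0]]]}}

```text
time: 16.95
tool_pos: [0.5974, 0.2089, 0.1493]
tool_rot: [0.177, 0.562, 0.798, -0.126]
contact_force: [-0.5, 0.1, -0.4]
gripper_width: 0.996
grasp_force: 0.0
```

{"fn": "play_rows", "kwargs": {"steps": [[[0, 0, 0, 0, 0, 0], [0, 0, 0, 0, 0, 0], [0, 0, 0, 0, 0, 0], [0, 0, 0, 0, 0, 0], [0, 0, 0, 0, 0, 0], [0, 0, 0, 0, 0, 0], [0, 0, 0, 0, 0, 0], [0, 0, 0, 0, 0, 0], [0, 0, 0, 0, 0, 0], [0, 0, 0, 0, 0, 0], [0, 0, 0, 0, 0, 0], [0, 0, 0, 0, 0, 0]]], "claw": -1}}

```text
time: 17.95
tool_pos: [0.5986, 0.2096, 0.1522]
tool_rot: [0.178, 0.563, 0.798, -0.124]
contact_force: [0.4, -1.0, 2.5]
gripper_width: 0.223
grasp_force: 58.6
```

Run:
```python
from arc import *
s=manip.state(); q=np.load("hk.npz"); R0=q2R(s["tool_rot"]); print(s["contact_force"])
kt=R0.T@(q["K"]-s["tool_pos"])*1000; h=R0.T@(q["H"]-s["tool_pos"])*1000; print(kt,h)
for a in np.linspace(0,31.2,12)[1:]:
    D=R.from_rotvec([0,-np.radians(a),0]); t=h-D.apply(h); print([float(round(v,1)) for v in (t[0],0,t[2],0,-a,0)],end=", ")
```

```text
[ 0.44305404 -1.01137826  2.47970339]
[ -0.12498253  -0.21723128 -11.63415439] [105.56604135  -0.28816156  49.30353872]
[2.6, 0.0, -5.2, 0.0, -2.8, 0.0], [5.4, 0.0, -10.2, 0.0, -5.7, 0.0], [8.5, 0.0, -15.1, 0.0, -8.5, 0.0], [11.8, 0.0, -19.8, 0.0, -11.3, 0.0], [15.3, 0.0, -24.4, 0.0, -14.2, 0.0], [19.1, 0.0, -28.7, 0.0, -17.0, 0.0], [23.0, 0.0, -32.9, 0.0, -19.9, 0.0], [27.2, 0.0, -36.9, 0.0, -22.7, 0.0], [31.6, 0.0, -40.7, 0.0, -25.5, 0.0], [36.1, 0.0, -44.2, 0.0, -28.4, 0.0], [40.8, 0.0, -47.6, 0.0, -31.2, 0.0],
```

{"fn": "play_rows", "kwargs": {"steps": [[[2.6, 0, -5.2, 0, -2.8, 0], [5.4, 0, -10.2, 0, -5.7, 0], [8.5, 0, -15.1, 0, -8.5, 0], [11.8, 0, -19.8, 0, -11.3, 0], [15.3, 0, -24.4, 0, -14.2, 0], [19.1, 0, -28.7, 0, -17, 0], [23, 0, -32.9, 0, -19.9, 0], [27.2, 0, -36.9, 0, -22.7, 0], [31.6, 0, -40.7, 0, -25.5, 0], [36.1, 0, -44.2, 0, -28.4, 0], [40.8, 0, -47.6, 0, -31.2, 0], [40.8, 0, -47.6, 0, -31.2, 0]]]}}

```text
time: 18.95
tool_pos: [0.5791, 0.2644, 0.1793]
tool_rot: [0.388, 0.507, 0.72, -0.272]
contact_force: [-0.2, -0.6, 8.6]
gripper_width: 0.219
grasp_force: 59.5
```

{"fn": "play_rows", "kwargs": {"steps": [[[0, 0, 0, 0, 0, 0], [0, 0, 0, 0, 0, 0], [0, 0, 0, 0, 0, 0]]]}}

```text
time: 19.2
tool_pos: [0.5794, 0.2638, 0.1792]
tool_rot: [0.387, 0.508, 0.72, -0.271]
contact_force: [-0.5, 0.7, 5.6]
gripper_width: 0.229
grasp_force: 59.5
```

Run:
```python
from arc import *
s=manip.state(); q=np.load("hk.npz"); R0=q2R(s["tool_rot"]);z=R0[:,2]; K=s["tool_pos"]-.0117*z
d=K-q["H"]; print(K,d,"r",np.linalg.norm(d),"theta",np.degrees(np.arctan2(d[2],d[:2]@[.335,-.942])),"tool pitch",np.degrees(np.arccos(-z[2])),"yaw",np.degrees(np.arctan2(z[1],z[0]))+91.1,s["joint_pos"].round(2),s["contact_force"])
```

```text
[0.57607923 0.27295902 0.18573307] [ 0.00263889 -0.00697796  0.12287747] r 0.12310373035385182 theta 86.52705743300604 tool pitch 56.324982050578576 yaw 20.882055141381457 [ 0.66  0.37  1.56 -0.91  1.62  0.47] [-0.52470915  0.74706212  5.61063255]
```

Release and back off.

{"fn": "play_rows", "kwargs": {"steps": [[[0, 0, 0, 0, 0, 0], [0, 0, 0, 0, 0, 0], [0, 0, 0, 0, 0, 0], [0, 0, 0, 0, 0, 0], [0, 0, 0, 0, 0, 0], [0, 0, 0, 0, 0, 0], [0, 0, 0, 0, 0, 0], [0, 0, 0, 0, 0, 0]]], "claw": 1}}

```text
time: 19.87
tool_pos: [0.579, 0.2634, 0.1775]
tool_rot: [0.386, 0.508, 0.721, -0.271]
contact_force: [-0.1, -0.4, 0.8]
gripper_width: 0.996
grasp_force: 0.0
```

{"fn": "play_rows", "kwargs": {"steps": [[[0, 0, -15, 0, 0, 0], [0, 0, -35, 0, 0, 0], [0, 0, -60, 0, 0, 0], [0, 0, -85, 0, 0, 0], [0, 0, -100, 0, 7, 0], [0, 0, -110, 0, 14, 0], [0, 0, -110, 0, 21, 0], [0, 0, -110, 0, 28, 0], [0, 0, -110, 0, 30, 0], [0, 0, -110, 0, 30, 0], [0, 0, -110, 0, 30, 0]]]}}

```text
time: 20.78
tool_pos: [0.5482, 0.3498, 0.2398]
tool_rot: [0.186, 0.561, 0.796, -0.13]
contact_force: [0.2, -0.1, -0.3]
gripper_width: 1.001
grasp_force: 0.0
```

Run:
```python
from arc import *
s=manip.state(); print(s["time"],s["tool_pos"])
im,P=cloud("scene"); np.savez("pics/sc3.npz",im=im,P=P)
a=cv2.resize(im[150:270,270:450],(600,400),interpolation=cv2.INTER_CUBIC)
R0=q2R(s["tool_rot"]); w,d=vision.grab_frame("wrist"); b=cv2.resize(w,(266,200)); can=np.zeros((600,600,3),np.uint8); can[:400]=a; can[400:,:266]=b
c=vision.camera_info("wrist"); T=np.array(c["T_tool_cam"]); K=np.array(c["K"])
v,u=np.mgrid[:384,:512]; dx,dy=u-K[0,2],v-K[1,2]; r=np.hypot(dx,dy)+1e-9; t=np.tan(r/K[0,0])
W=(np.stack([t*dx/r*d,t*dy/r*d,d],-1)@T[:3,:3].T+T[:3,3])@R0.T+s["tool_pos"]; W[d==0]=np.nan
im2,P2=cloud("top"); can[400:,290:556]=cv2.resize(im2,(266,200)); cv2.imwrite("pics/fin.png",can)
G=np.array([.683,-.020,.091])
for nm,I,Q in(("scene",im,P),("wrist",w,W),("top",im2,P2)):
    X,Y,Z=Q[...,0],Q[...,1],Q[...,2]; h=cv2.cvtColor(I,cv2.COLOR_BGR2HSV).astype(int); H_,S_=h[...,0],h[...,1]
    m=(S_<90)&(Z>.082)&(Z<.152)&(abs(X-.575)<.045)&(abs(Y-.28)<.04)
    A=Q[m]
    if len(A)>30:
        for _ in range(3):
            c0=np.median(A,0) if _==0 else A.mean(0); n=np.linalg.svd(A-c0,full_matrices=False)[2][2]; A=A[abs((A-c0)@n)<.004]
        n*=np.sign(-n[1]); print(nm,"panel",len(A),A.mean(0).round(4),"n yaw(turret)",np.degrees(np.arctan2(n[1],n[0]))+91.1,"elev",np.degrees(np.arcsin(n[2])))
    m=(H_>5)&(H_<22)&(S_>130)&(Z>.165)&(abs(X-.575)<.05)&(abs(Y-.28)<.05); print(nm,"key",m.sum(),np.nanmean(Q[m],0))
    m=(H_>95)&(H_<125)&(S_>110)&(Z>.042)&(Z<.058)&(Y>.1)
    k,l,st,_=cv2.connectedComponentsWithStats(m.astype(np.uint8)); A=Q[l==1+np.argmax(st[1:,4])]; print(nm,"blue",cv2.minAreaRect((A[:,:2]*1000).astype(np.float32)))
```

```text
20.7833 [0.54819804 0.34975615 0.23981072]
scene panel 274 [0.5819 0.2727 0.1178] n yaw(turret) 22.470286263214774 elev -4.948285986255514
scene key 73 [0.58170463 0.27040904 0.1836144 ]
scene blue ((574.32861328125, 261.15728759765625), (167.46714782714844, 63.46311950683594), 87.8054428100586)
wrist panel 2671 [0.5737 0.2808 0.1196] n yaw(turret) 20.782145449033024 elev -4.818666970859199
wrist key 658 [0.57566005 0.2744597  0.18515508]
wrist blue ((573.7504272460938, 309.1190185546875), (75.50599670410156, 60.09848403930664), 88.72234344482422)
top panel 68 [0.5734 0.2703 0.1194] n yaw(turret) 18.67125668020759 elev -5.522738424477067
top key 32 [0.57680196 0.26859185 0.18991976]
top blue ((570.308837890625, 221.4705810546875), (90.2513198852539, 54.28060531616211), 88.45236206054688)
```

View pics/fin.png

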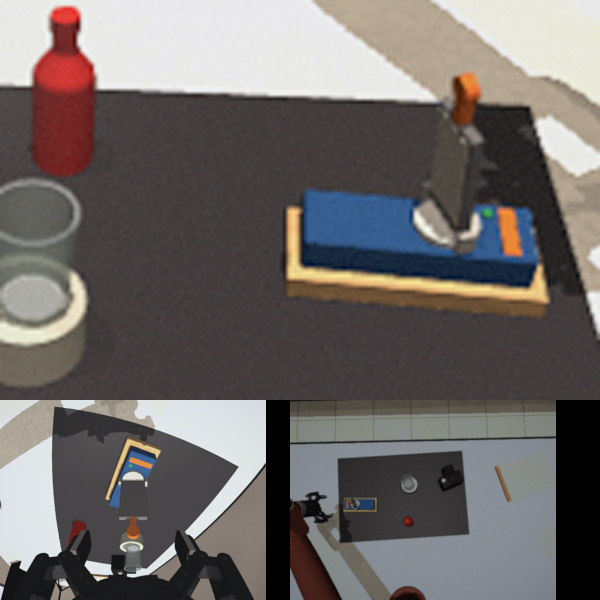

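Lamp upright on the riser, panel facing the glass: from the wrist depth the aim is within ~6 mm sideways and vertically. The glass, bottle and camera are untouched. I hand in.

```bash
python3 -c "
from plant import order
print(order.job_done())"
```

```text
the job is handed in; nothing more can be done
None
```

The light is centred on the riser, opened and swivelled, and I measured its white face aiming within about 6 mm of the glass middle. I let go, left the glass, bottle and camera untouched, and handed the job in at about 21 s; no verdict was returned.

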